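# Put the goldsmith's tools back on their outlined pads

### The job

Clear up the goldsmith's bench: put each of the four loose tools (large round steel block, small round brass block, square dimpled steel block, wooden ring clamp) back on the green leather pad whose cream silhouette matches it, right side up, centred on the silhouette so that it covers it, with the square block and the ring clamp lined up with theirs. Leave the white dish of stones where it is.

Things in the scene. Friction and masses are not known exactly. Their poses are not given: they have to be found in the camera images.
- round_block: Large round steel bench block on a black rubber foot: upright disc 60 mm in diameter, 22 mm high, plain grey top with a bright rim, about 0.5 kg. Origin: centre of its underside; z is its axis, up. Belongs on round_pad.
- brass_block: Small round brass doming block: upright disc 40 mm in diameter, 24 mm high, dark dimples on top, about 0.25 kg. Origin: centre of its underside; z is its axis, up. Belongs on brass_pad.
- square_block: Square steel dapping block 46 x 46 mm, 26 mm high, four dark dimples of different sizes on its grey top, about 0.4 kg. Origin: centre of its underside; x and y are square to its sides, z up. Belongs on square_pad; any of the four quarter turns will do.
- ring_clamp: Wooden ring clamp lying flat: a straight pale wood bar 120 mm long (x), 26 mm wide (y), 20 mm high, brass band round its middle, brown leather at both ends, about 0.07 kg. Origin: centre of its underside; x along its length, z up. Belongs on clamp_pad; either way round will do.
- round_pad: Dark green leather pad 80 x 80 mm, 4 mm thick, fixed to the bench, with a cream disc 60 mm in diameter inlaid at its centre. Origin: centre of its underside, on the bench; z up, so its upper face is 4 mm above the origin.
- brass_pad: Dark green leather pad 60 x 60 mm, 4 mm thick, fixed to the bench, with a cream disc 40 mm in diameter inlaid at its centre. Origin: centre of its underside, on the bench; z up, so its upper face is 4 mm above the origin.
- square_pad: Dark green leather pad 66 x 66 mm, 4 mm thick, fixed to the bench, with a cream square 46 x 46 mm, its sides parallel to the pad's x and y, inlaid at its centre. Origin: centre of its underside, on the bench; z up, so its upper face is 4 mm above the origin.
- clamp_pad: Dark green leather pad 140 (x) x 46 (y) mm, 4 mm thick, fixed to the bench, with a cream strip 120 mm long (pad x) by 26 mm wide (pad y) inlaid at its centre. Origin: centre of its underside, on the bench; z up, so its upper face is 4 mm above the origin.
- dish: Low white porcelain dish, 76 mm across, 16 mm high, a few coloured stones fixed in it, loose on the bench, about 0.14 kg; it stands among the tools and is to be left alone. Origin: centre of its underside. (Other clutter among the tools: a small amber jar 26 mm across and 29 mm high, and a copper wire spool 28 mm across and 20 mm high.)
Mind the look-alikes: they are no part of the job. Leave any pink or purple look-alike of the square_block alone.

How it is judged:
At the end, for the whole second after the job is handed in: Each tool upright and released at rest on its own pad, centres within 12 mm, underside 1 to 9 mm above the bench, tilt under 0.1 rad; square block (any quarter turn) and clamp (either way round) aligned within 0.2 rad; dish within 20 mm of its start (horizontal distance between round_block and round_pad below 0.012 m and height (world z) of round_block between 0.001 and 0.009 m and angle between each of round_block, brass_block, square_block, ring_clamp's own z axis and vertical below 0.1 rad and linear speed of each of round_block, brass_block, square_block, ring_clamp below 0.02 m/s and angular speed of each of round_block, brass_block, square_block, ring_clamp below 0.2 rad/s and horizontal distance between brass_block and brass_pad below 0.012 m and height (world z) of brass_block between 0.001 and 0.009 m and horizontal distance between square_block and square_pad below 0.012 m and height (world z) of square_block between 0.001 and 0.009 m and horizontal distance between ring_clamp and clamp_pad below 0.012 m and height (world z) of ring_clamp between 0.001 and 0.009 m and (angle between the x axis of square_block and the x axis of square_pad, either way round below 0.2 rad or angle between the x axis of square_block and the y axis of square_pad, either way round below 0.2 rad) and angle between the x axis of ring_clamp and the x axis of clamp_pad, either way round below 0.2 rad and distance of dish from where it was at the start of the episode below 0.02 m); the robot touches nothing.
It fails at once if the dish of stones is pushed more than 20 mm or tipped (distance of dish from where it was at the start of the episode above 0.02 m or angle between dish's own z axis and vertical above 0.4 rad).
It also fails if it takes over 99 s, if anything falls off the work surface, if the arm or the gripper's body presses on something with over 40 N, if the wrist force passes 120 N, or if a joint passes its speed limit or range.

### The arm

A 6-joint arm with a two-finger parallel gripper is mounted at the origin on the work surface. World frame = base frame: x ahead of the robot, y to its left, z up, the work surface at z = 0. Lengths are in m, angles in rad, forces in N, time in s.
With the tool pointing down it reaches from about 0.275 to 0.775 m from the base axis. Payload 14.6 kg.
Tool frame: the origin (TCP) lies at the very end of the fingers, on their centre line; the grasp point (between the pads) lies 19 mm behind it; z points along the fingers, y is the line along which they close (so a half turn about z gives the same grasp; the last joint's range is limited). The gripper opens to 85 mm and grips with 20 to 120 N. Pads are 22 mm wide; open, the fingers measure 114 mm over their backs; the gripper's body (76 mm by 85 mm) begins 54 mm behind the grasp point. The pads swing forward as they close: fully open they stand 13 mm farther back than shut.
Start: joints at [-1.329, 0.263, -0.048, 1.259, 0, 1.415], TCP at [0.203, -0.484, 0.231] pointing down, gripper open.
Joint ranges: [-2.65, 2.65], [-0.89, 1.7], [-1.18, 1.37], [-2.13, 2.11], [-1.35, 1.29], [-3.14, 3.14]. Speed limits (rad/s): [1.89, 1.89, 2.57, 2.79, 3.14, 3.14].

### API

Orientations are given as [roll, pitch, yaw] about the fixed x, y, z axes, in that order (R = Rz(yaw) Ry(pitch) Rx(roll)).
In Python, from cell import sense, cams, workorder gives the robot as it stands.
- The arm moves only by the tool apply_moves, never from a script. Its argument "increments" is a list of rows, each an object of numbers: "tx", "ty", "tz": the shift along the tool's x, y, z in units of 40 mm (1.0 is 40 mm); "turn": the turn about the tool's z in units of 6 degrees (1.0 is 6 degrees). In form: [{"tx": .., "ty": .., "tz": .., "turn": ..}, ...]. A call has 1 to 20 rows; each row shifts and turns the commanded pose from where the row before left it, along the tool's axes as they then stand; what a row does not reach is not made up. A row lasts 1/10 s, in which the tool goes at most 50 mm and 8.59 degrees, less where a joint would pass 70% of its speed; a pose out of reach is approached as far as the arm can. A call is refused whole if a number of a shift passes 1 or a number of a turn 1, either way. A call with a gripper value outside its range is refused whole. "claw" is the finger opening in mm, from 0 to 85.4, set as the call begins (left out, the last holds). The fingers move at their own pace and stop on an object; "newtons" is the grip in N (left out, the last holds). Time passes only in rows, so rows that do not move let the fingers close. It gives the time, the measured TCP pose, the force, the opening and the grip force at its end, in the units of the state.
- sense(): the state, without advancing time (a new reading comes with each control period).
- cams.snapshot(name): name is "side" or "top" or "wrist"; returns the picture (384x512x3 uint8, red, green, blue); there is no depth.
- cams.camera_info(name): a dict with "K" (3x3 intrinsics, pixels), "world_from_camera" (4x4, takes a point from camera to world coordinates); the wrist camera has in their place "tool_from_camera" (4x4, takes a point from camera to tool coordinates, whose origin is the TCP and whose axes are the flange's). Camera axes: x right, y up, looking along -z (the intrinsics and any distortion apply to the point x, -y, -z); pixel columns grow to the right and rows downward; lengths in m; the calibration is good to about 2 mm. The wrist camera is an equidistant fisheye: a pixel r from the principal point sees the ray r / f radians off the axis. A picture is of the moment at which its call begins: read the wrist's pose just before it. camera_info takes no time and is no camera call.
- workorder.close_job(): hands the job in; it is judged then, once.
Trained networks look in the newest picture that a camera, given by its name, has taken for a name from the list of things; names that differ only in an ending like _2 or _b are one class to them, and where a whole thing is asked for, a point or a joint stands for the part that bears it (a point fixed in the world has none). Each returns a list of dicts, best first, with "score" (0 to 1); they miss things now and then, are a little off and sometimes report something else, mostly with a low value. They report only what shows in the picture. A call takes as long as a camera call. They do not tell look-alikes from the thing itself.
- cams.silhouettes(camera, label): "region" (384x512 bool, what is visible of it).
- cams.pinpoint(camera, label): "point" ([x, y, z] in m, in world coordinates, good to about 4 mm: a listed point, or the origin of a listed thing).
The state is a dict: "time_s": time; "qpos": joint angles; "joint_vel": joint speeds; "tau": joint torques, N m; "tool_pos": TCP position; "tcp_rot": TCP orientation; "force": force on the tool from outside, world axes, zero at the start; "ft_torque": the same for the moment, N m; "grip_width": opening from 0.0 (shut) to 1.0 (fully open); "finger_force": force on a finger pad.
Only numpy, scipy, OpenCV 4.12 (cv2) and the standard library are available. Lean on these libraries where they do the work, as an engineer would, in place of code of your own. Each camera call takes 0.05 s, during which the arm holds its last target. There are 200 camera calls.

## Working session

There is one attempt and no reset: what is moved stays moved. The work goes in short steps, Python scripts to look and compute and a tool call to move; the robot and the scene stay as the last step left them, time stands still between calls to the robot, and variables do not carry over. Pictures are saved under pics/ and viewed, at most 14 in all, crops included, and the job is handed in when it is done.

Besides the shell and the picture viewer there is one more tool, called after "Call:" by a JSON object that holds its "method" and its "body". apply_moves: Moves the arm, as the interface text tells. Its arguments: {"type":"object","properties":{"increments":{"type":"array"},"claw":{"type":"number"},"newtons":{"type":"number"}},"required":["increments"]}

```bash
mkdir -p pics
cat > h.py <<'E'
import numpy as np, cv2
from cell import sense, cams, workorder
def snap(n,f=None):
    im=cams.snapshot(n)
    if f: cv2.imwrite('pics/'+f,cv2.cvtColor(im,cv2.COLOR_RGB2BGR))
    return im
def pix2w(n,u,v,z):
    c=cams.camera_info(n);K=np.array(c['K']);T=np.array(c['world_from_camera'])
    d=T[:3,:3]@np.array([(u-K[0,2])/K[0,0],-(v-K[1,2])/K[1,1],-1]);o=T[:3,3]
    return o+d*(z-o[2])/d[2]
def w2pix(n,p):
    c=cams.camera_info(n);K=np.array(c['K']);T=np.linalg.inv(np.array(c['world_from_camera']))
    q=T[:3,:3]@np.array(p)+T[:3,3];q=q/-q[2]
    return K[0,0]*q[0]+K[0,2],-K[1,1]*q[1]+K[1,2]
E
python3 - <<'E'
from h import *
snap('top','top0.png');snap('side','side0.png')
s=sense();print(s['time_s'],s['tool_pos'],s['tcp_rot'],s['grip_width'])
for n in 'top','side':
  c=cams.camera_info(n);print(n,np.round(c['world_from_camera'],3).tolist(),np.round(c['K'],1).tolist(),[k for k in c])
for l in 'round_block brass_block square_block ring_clamp round_pad brass_pad square_pad clamp_pad dish'.split():
  for n in ('top',):
    r=cams.pinpoint(n,l);print(l,n,[(np.round(x['point'],3).tolist(),round(x['score'],2),np.round(w2pix(n,x['point'])).tolist()) for x in r])
print(sense()['time_s'])
E
```

```text
0.1 [ 0.20282549 -0.48398729  0.23088308] [-3.14069097e+00 -1.09159158e-04  3.96777813e-01] 0.9984246554144827
top [[0.01, 0.998, -0.068, 0.427], [-1.0, 0.011, 0.011, 0.004], [0.011, 0.068, 0.998, 1.369], [0.0, 0.0, 0.0, 1.0]] [[445.4, 0.0, 255.2], [0.0, 445.4, 183.6], [0.0, 0.0, 1.0]] ['K', 'world_from_camera']
side [[-0.833, 0.348, -0.429, 0.098], [-0.553, -0.526, 0.646, 0.613], [-0.001, 0.776, 0.631, 0.628], [0.0, 0.0, 0.0, 1.0]] [[396.9, 0.0, 253.7], [0.0, 396.9, 183.0], [0.0, 0.0, 1.0]] ['K', 'world_from_camera']
round_block top [([0.438, -0.094, -0.002], 0.83, [282.0, 211.0])]
brass_block top [([0.439, 0.099, 0.005], 0.56, [219.0, 210.0])]
square_block top [([0.528, 0.202, 0.001], 0.62, [186.0, 180.0]), ([0.62, 0.312, 0.005], 0.55, [151.0, 150.0]), ([0.628, 0.212, -0.002], 0.53, [184.0, 148.0])]
ring_clamp top [([0.372, -0.281, -0.001], 0.58, [343.0, 233.0])]
round_pad top [([0.597, -0.221, 0.0], 0.78, [323.0, 160.0])]
brass_pad top [([0.516, 0.399, -0.004], 0.7, [122.0, 184.0])]
square_pad top [([0.657, 0.005, -0.004], 0.85, [251.0, 140.0])]
clamp_pad top [([0.376, 0.277, 0.001], 0.66, [160.0, 230.0])]
dish top [([0.498, -0.412, -0.001], 0.91, [385.0, 192.0])]
0.55
```

View pics/top0.png

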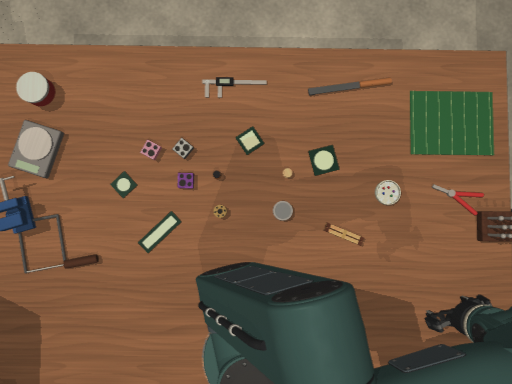

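View pics/side0.png

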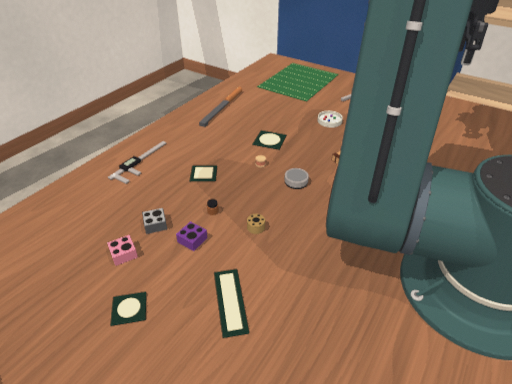

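Top picture: candidates for square_block are pink (151,149), grey (183,148) and purple (186,181), and I choose the grey one. For brass_block they are brass (220,211), the amber jar (217,174) and the copper spool (288,173), and I choose (220,211). For round_block they are the steel disc (283,211), the dish (388,192) and the scale (36,145), and I choose (283,211). The clamp is the bar at (344,234). I'll check these in one crop and measure with silhouettes.

```bash
cat > m.py <<'E'
from h import *
H=dict(round_block=.022,brass_block=.024,square_block=.026,ring_clamp=.02,round_pad=.004,brass_pad=.004,square_pad=.004,clamp_pad=.004,dish=.016)
def measure(labels,cam='top'):
  for l in labels:
    for x in cams.silhouettes(cam,l):
      m=x['region'].astype(np.uint8)
      cs=max(cv2.findContours(m,0,cv2.CHAIN_APPROX_NONE)[0],key=cv2.contourArea)
      z=H[l]/2 if 'pad' not in l else .004
      ys,xs=np.nonzero(m)
      P=np.array([pix2w(cam,u,v,z)[:2] for u,v in zip(xs,ys)])
      W=np.array([pix2w(cam,*p[0],z)[:2] for p in cs])
      (cx,cy),(w,h),a=cv2.minAreaRect((W*1000).astype(np.float32))
      print(l,round(x['score'],2),'pix',xs.mean().round(1),ys.mean().round(1),'mean',P.mean(0).round(4),'rect',round(cx),round(cy),'size',round(w),round(h),'ang',round(a,1))
E
python3 - <<'E'
from m import *
im=snap('top')
cv2.imwrite('pics/crop1.png',cv2.cvtColor(cv2.resize(im[120:260,110:410],None,fx=2.6,fy=2.6,interpolation=cv2.INTER_CUBIC),cv2.COLOR_RGB2BGR))
measure(H)
c=cams.camera_info('wrist');print(c,sense()['time_s'])
E
```

```text
brass_block 0.54 pix 220.0 210.6 mean [0.4361 0.0959] rect 435 96 size 36 36 ang 0.8
square_block 0.72 pix 183.0 148.4 mean [0.6251 0.2118] rect 625 212 size 52 48 ang 53.7
square_block 0.66 pix 185.4 179.9 mean [0.5284 0.2026] rect 530 202 size 46 52 ang 0.6
ring_clamp 0.69 pix 343.0 233.5 mean [ 0.3704 -0.2789] rect 370 -280 size 122 28 ang 67.0
round_pad 0.77 pix 323.8 159.9 mean [ 0.5957 -0.2214] rect 596 -221 size 82 84 ang 15.8
brass_pad 0.92 pix 123.6 184.9 mean [0.5119 0.3925] rect 513 393 size 66 64 ang 46.1
square_pad 0.96 pix 250.5 140.5 mean [0.6534 0.0057] rect 652 6 size 70 70 ang 35.9
square_pad 0.42 pix 343.6 233.6 mean [ 0.3698 -0.282 ] rect 370 -281 size 123 28 ang 68.8
clamp_pad 0.67 pix 158.8 232.1 mean [0.3692 0.2813] rect 370 281 size 46 137 ang 44.8
dish 0.92 pix 387.6 192.0 mean [ 0.4985 -0.4167] rect 498 -417 size 72 78 ang 26.8
dish 0.66 pix 323.7 159.6 mean [ 0.5961 -0.2204] rect 596 -220 size 77 81 ang 14.7
{'K': array([[297.31863964,   0.        , 253.60802967],
       [  0.        , 297.31863964, 195.06843743],
       [  0.        ,   0.        ,   1.        ]]), 'tool_from_camera': array([[ 2.21394207e-06,  9.61993733e-01,  2.73071524e-01,
         6.80449600e-02],
       [ 9.99999728e-01, -2.03715114e-04,  7.09553008e-04,
        -2.41241376e-05],
       [ 7.38214343e-04,  2.73071448e-01, -9.61993471e-01,
        -1.42268952e-01],
       [ 0.00000000e+00,  0.00000000e+00,  0.00000000e+00,
         1.00000000e+00]])} 1.05
```

View pics/crop1.png

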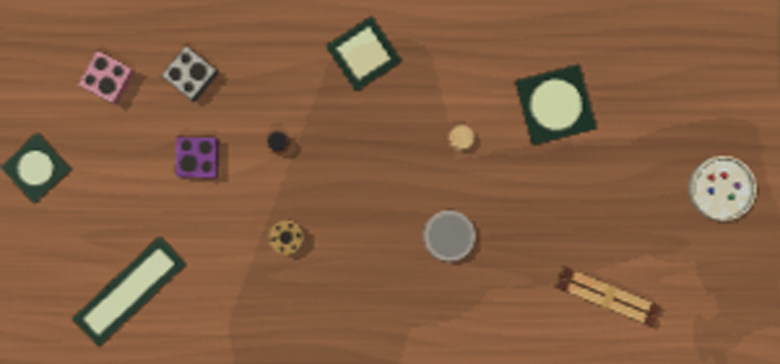

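The crop confirms it: the grey dimpled block at crop (190,73) lies between pink (106,76) and purple (197,157). Brass is at (287,238), the steel disc at (450,236), the clamp at (609,296). I start with the clamp: turn and descend to travel height, then move over it.

Call:
{"method": "apply_moves", "body": {"increments": [{"turn": -0.93, "tz": 0.3}, {"turn": -0.93, "tz": 0.3}, {"turn": -0.93, "tz": 0.3}, {"turn": -0.93, "tz": 0.3}, {"turn": -0.93, "tz": 0.3}, {"turn": -0.93, "tz": 0.3}, {"turn": -0.93, "tz": 0.3}, {"turn": -0.93, "tz": 0.3}, {"tx": 0.79, "ty": 0.24}, {"tx": 0.79, "ty": 0.24}, {"tx": 0.79, "ty": 0.24}, {"tx": 0.79, "ty": 0.24}, {"tx": 0.79, "ty": 0.24}, {"tx": 0.79, "ty": 0.24}, {"tx": 0.79, "ty": 0.24}, {"tx": 0.79, "ty": 0.24}, {}, {}], "claw": 60, "newtons": 40}}

```text
invalid input
```

```bash
cat >> m.py <<'E'
from scipy.spatial.transform import Rotation as R
def togo(x,y,z,yaw):
  "tool-unit shifts, taken after the turn"
  s=sense();p=s['tool_pos'];y0=np.degrees(R.from_euler('xyz',s['tcp_rot']).as_euler('xyz')[2])
  a=np.radians(yaw);d=np.array([x,y,z])-p
  print('t',s['time_s'],'p',p.round(4),'yaw',round(y0,1),'grip',round(s['grip_width']*85.4,1),'F',np.round(s['force'],1),
   '| tx %.2f ty %.2f tz %.2f turn %.2f'%((d[0]*np.cos(a)+d[1]*np.sin(a))/.04,(d[0]*np.sin(a)-d[1]*np.cos(a))/.04,-d[2]/.04,-(((yaw-y0+180)%360)-180)/6))
def wray(u,v,z,s):
  c=cams.camera_info('wrist');K=c['K'];T=c['tool_from_camera']
  x,y=u-K[0,2],v-K[1,2];r=np.hypot(x,y)+1e-9;t=r/K[0,0]
  d=np.array([np.sin(t)*x/r,-np.sin(t)*y/r,-np.cos(t)])
  Rm=R.from_euler('xyz',s['tcp_rot']).as_matrix()
  o=s['tool_pos']+Rm@T[:3,3];d=Rm@T[:3,:3]@d
  return o+d*(z-o[2])/d[2]
def wmeasure(l,f=None):
  s=sense();snap('wrist',f)
  for x in cams.silhouettes('wrist',l):
    m=x['region'].astype(np.uint8)
    cs=max(cv2.findContours(m,0,cv2.CHAIN_APPROX_NONE)[0],key=cv2.contourArea)
    z=H[l] if 'pad' not in l else .004
    W=np.array([wray(*p[0],z,s)[:2] for p in cs])
    (cx,cy),(w,h),a=cv2.minAreaRect((W*1000).astype(np.float32))
    ys,xs=np.nonzero(m)
    print('wrist',l,round(x['score'],2),'pix',round(xs.mean()),round(ys.mean()),'rect',round(cx,1),round(cy,1),'size',round(w,1),round(h,1),'ang',round(a,1),'edge' if xs.min()==0 or ys.min()==0 or xs.max()==511 or ys.max()==383 else '')
E
python3 - <<'E'
from m import *
wmeasure('ring_clamp','w1.png')
togo(.370,-.279,.004,67.5)
E
```

```text
wrist ring_clamp 0.69 pix 176 10 rect 356.3 -313.2 size 60.4 27.3 ang 68.0 edge
t 1.15 p [ 0.2029 -0.4842  0.2313] yaw 22.7 grip 85.2 F [-0.5  0.2  1. ] | tx 6.34 ty 1.90 tz 5.68 turn -7.46
```

View pics/w1.png

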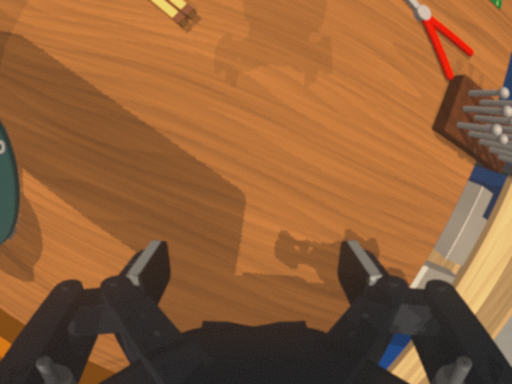

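The move was refused, probably because each row needs all four keys. The wrist picture is therefore still at the start pose, with the clamp's end at (176,10). I resend it with full rows.

Call:
{"method": "apply_moves", "body": {"increments": [{"tx": 0, "ty": 0, "turn": -0.93, "tz": 0.3}, {"tx": 0, "ty": 0, "turn": -0.93, "tz": 0.3}, {"tx": 0, "ty": 0, "turn": -0.93, "tz": 0.3}, {"tx": 0, "ty": 0, "turn": -0.93, "tz": 0.3}, {"tx": 0, "ty": 0, "turn": -0.93, "tz": 0.3}, {"tx": 0, "ty": 0, "turn": -0.93, "tz": 0.3}, {"tx": 0, "ty": 0, "turn": -0.93, "tz": 0.3}, {"tx": 0, "ty": 0, "turn": -0.93, "tz": 0.3}, {"tx": 0.79, "ty": 0.24, "tz": 0, "turn": 0}, {"tx": 0.79, "ty": 0.24, "tz": 0, "turn": 0}, {"tx": 0.79, "ty": 0.24, "tz": 0, "turn": 0}, {"tx": 0.79, "ty": 0.24, "tz": 0, "turn": 0}, {"tx": 0.79, "ty": 0.24, "tz": 0, "turn": 0}, {"tx": 0.79, "ty": 0.24, "tz": 0, "turn": 0}, {"tx": 0.4, "ty": 0.24, "tz": 0, "turn": 0}, {"tx": 0, "ty": 0.24, "tz": 0, "turn": 0}, {"tx": 0, "ty": 0, "tz": 0, "turn": 0}, {"tx": 0, "ty": 0, "tz": 0, "turn": 0}], "claw": 60, "newtons": 40}}

```text
time_s: 2.95
tool_pos: [0.3526, -0.3247, 0.1352]
tcp_rot: [-3.141, 0.0, 1.176]
force: [-0.3, 0.0, -0.5]
grip_width: 0.703
finger_force: 0.0
```

Run:
```python
from m import *
wmeasure('ring_clamp','w2.png')
togo(.370,-.279,.004,67.5)
```

```text
wrist ring_clamp 0.95 pix 253 134 rect 370.5 -278.9 size 120.4 26.9 ang 68.0 
t 3.05 p [ 0.3523 -0.3245  0.1352] yaw 67.3 grip 60.1 F [-0.1 -0.4  0.4] | tx 1.22 ty -0.03 tz 3.28 turn -0.03
```

View pics/w2.png

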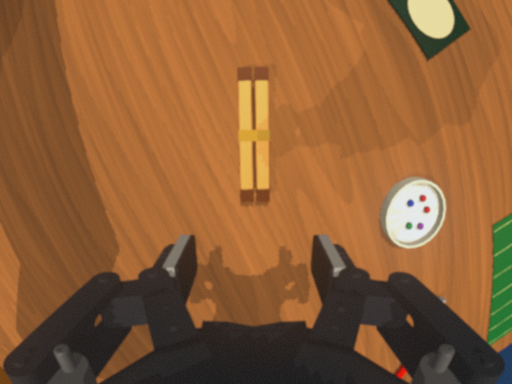

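The wrist picture shows the clamp's band at (254,134), right under the hand's line, and the dish clear at (413,213). The wrist and top measurements agree. I grasp it now.

Call:
{"method": "apply_moves", "body": {"increments": [{"tx": 0.61, "ty": -0.01, "tz": 0, "turn": -0.1}, {"tx": 0.61, "ty": -0.02, "tz": 0, "turn": 0}, {"tx": 0, "ty": 0, "tz": 0.7, "turn": 0}, {"tx": 0, "ty": 0, "tz": 0.7, "turn": 0}, {"tx": 0, "ty": 0, "tz": 0.7, "turn": 0}, {"tx": 0, "ty": 0, "tz": 0.5, "turn": 0}, {"tx": 0, "ty": 0, "tz": 0.4, "turn": 0}, {"tx": 0, "ty": 0, "tz": 0.26, "turn": 0}, {"tx": 0, "ty": 0, "tz": 0, "turn": 0}, {"tx": 0, "ty": 0, "tz": 0, "turn": 0}]}}

```text
time_s: 4.05
tool_pos: [0.3703, -0.2787, 0.0053]
tcp_rot: [3.141, 0.0, 1.186]
force: [0.1, 0.4, 0.2]
grip_width: 0.699
finger_force: 0.0
```

Call:
{"method": "apply_moves", "body": {"increments": [{"tx": 0, "ty": 0, "tz": 0, "turn": 0}, {"tx": 0, "ty": 0, "tz": 0, "turn": 0}, {"tx": 0, "ty": 0, "tz": 0, "turn": 0}, {"tx": 0, "ty": 0, "tz": 0, "turn": 0}, {"tx": 0, "ty": 0, "tz": 0, "turn": 0}, {"tx": 0, "ty": 0, "tz": 0, "turn": 0}, {"tx": 0, "ty": 0, "tz": -0.5, "turn": 0}, {"tx": 0, "ty": 0, "tz": -0.7, "turn": 0}, {"tx": 0, "ty": 0, "tz": -0.7, "turn": 0}, {"tx": 0, "ty": 0, "tz": -0.7, "turn": 0}, {"tx": 0, "ty": 0, "tz": -0.4, "turn": 0}, {"tx": 0, "ty": 0, "tz": 0, "turn": 0}], "claw": 15, "newtons": 40}}

```text
time_s: 5.25
tool_pos: [0.3711, -0.2792, 0.127]
tcp_rot: [3.138, 0.002, 1.187]
force: [0.1, -0.5, -0.6]
grip_width: 0.295
finger_force: 40.0
```

Run:
```python
from m import *
togo(.370,.281,.12,134.8)
```

```text
t 5.25 p [ 0.3711 -0.2792  0.127 ] yaw 68.0 grip 25.2 F [ 0.1 -0.5 -0.6] | tx 9.96 ty 9.85 tz 0.17 turn -11.14
```

Call:
{"method": "apply_moves", "body": {"increments": [{"tx": 0, "ty": 0, "tz": 0, "turn": -0.93}, {"tx": 0, "ty": 0, "tz": 0, "turn": -0.93}, {"tx": 0, "ty": 0, "tz": 0, "turn": -0.93}, {"tx": 0, "ty": 0, "tz": 0, "turn": -0.93}, {"tx": 0, "ty": 0, "tz": 0, "turn": -0.93}, {"tx": 0, "ty": 0, "tz": 0, "turn": -0.93}, {"tx": 0, "ty": 0, "tz": 0, "turn": -0.93}, {"tx": 0, "ty": 0, "tz": 0, "turn": -0.93}, {"tx": 0, "ty": 0, "tz": 0, "turn": -0.93}, {"tx": 0, "ty": 0, "tz": 0, "turn": -0.93}, {"tx": 0, "ty": 0, "tz": 0, "turn": -0.93}, {"tx": 0, "ty": 0, "tz": 0, "turn": -0.91}, {"tx": 0.4, "ty": 0.4, "tz": 0, "turn": 0}, {"tx": 0.7, "ty": 0.7, "tz": 0, "turn": 0}, {"tx": 0.7, "ty": 0.7, "tz": 0, "turn": 0}, {"tx": 0.7, "ty": 0.7, "tz": 0, "turn": 0}, {"tx": 0.7, "ty": 0.7, "tz": 0, "turn": 0}]}}

```text
time_s: 6.95
tool_pos: [0.3702, -0.0958, 0.1242]
tcp_rot: [-3.141, -0.001, 2.352]
force: [0.3, 0.5, -0.4]
grip_width: 0.292
finger_force: 40.0
```

Call:
{"method": "apply_moves", "body": {"increments": [{"tx": 0.7, "ty": 0.7, "tz": 0, "turn": 0}, {"tx": 0.7, "ty": 0.7, "tz": 0, "turn": 0}, {"tx": 0.7, "ty": 0.7, "tz": 0, "turn": 0}, {"tx": 0.7, "ty": 0.7, "tz": 0, "turn": 0}, {"tx": 0.7, "ty": 0.7, "tz": 0, "turn": 0}, {"tx": 0.5, "ty": 0.7, "tz": 0, "turn": 0}, {"tx": 0, "ty": 0.7, "tz": 0, "turn": 0}, {"tx": 0, "ty": 0.7, "tz": 0, "turn": 0}, {"tx": 0, "ty": 0.7, "tz": 0, "turn": 0}, {"tx": 0, "ty": 0.3, "tz": 0, "turn": 0}, {"tx": 0, "ty": 0, "tz": 0, "turn": 0}]}}

```text
time_s: 8.05
tool_pos: [0.4457, 0.2027, 0.1241]
tcp_rot: [-3.141, -0.0, 2.354]
force: [-0.5, -0.9, -1.6]
grip_width: 0.293
finger_force: 40.0
```

Run:
```python
from m import *
wmeasure('clamp_pad','w3.png');wmeasure('ring_clamp')
togo(.370,.281,.010,134.8)
```

```text
wrist clamp_pad 0.87 pix 257 66 rect 371.1 280.1 size 47.3 135.8 ang 44.5 edge
wrist ring_clamp 0.6 pix 254 223 rect 473.8 169.3 size 53.2 199.4 ang 44.2 
t 8.25 p [0.4445 0.2014 0.1248] yaw 134.8 grip 25.1 F [ 0.   0.1 -0.1] | tx 2.72 ty 0.08 tz 2.87 turn -0.00
```

View pics/w3.png

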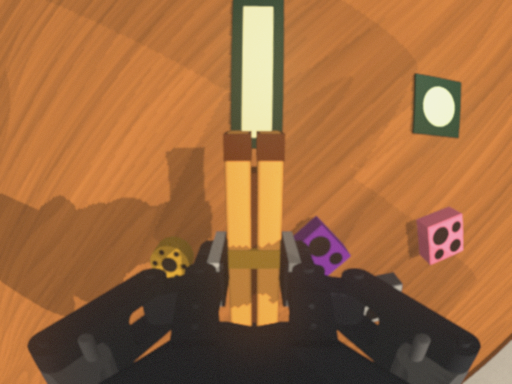

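The wrist picture shows the clamp in line with its pad (strip centred at column 257) and its band at (254,259), centred in the fingers. I place it.

Call:
{"method": "apply_moves", "body": {"increments": [{"tx": 0.7, "ty": 0.04, "tz": 0, "turn": 0}, {"tx": 0.7, "ty": 0.04, "tz": 0, "turn": 0}, {"tx": 0.7, "ty": 0, "tz": 0, "turn": 0}, {"tx": 0.62, "ty": 0, "tz": 0, "turn": 0}, {"tx": 0, "ty": 0, "tz": 0.5, "turn": 0}, {"tx": 0, "ty": 0, "tz": 0.7, "turn": 0}, {"tx": 0, "ty": 0, "tz": 0.7, "turn": 0}, {"tx": 0, "ty": 0, "tz": 0.5, "turn": 0}, {"tx": 0, "ty": 0, "tz": 0.25, "turn": 0}, {"tx": 0, "ty": 0, "tz": 0.12, "turn": 0}, {"tx": 0, "ty": 0, "tz": 0.1, "turn": 0}, {"tx": 0, "ty": 0, "tz": 0, "turn": 0}, {"tx": 0, "ty": 0, "tz": 0, "turn": 0}]}}

```text
time_s: 9.55
tool_pos: [0.3714, 0.2818, 0.0107]
tcp_rot: [3.141, 0.0, 2.353]
force: [-0.3, 0.4, -1.5]
grip_width: 0.294
finger_force: 40.0
```

Call:
{"method": "apply_moves", "body": {"increments": [{"tx": 0, "ty": 0, "tz": 0.02, "turn": 0}, {"tx": 0, "ty": 0, "tz": 0, "turn": 0}, {"tx": 0, "ty": 0, "tz": 0, "turn": 0}, {"tx": 0, "ty": 0, "tz": 0, "turn": 0}, {"tx": 0, "ty": 0, "tz": -0.5, "turn": 0}, {"tx": 0, "ty": 0, "tz": -0.8, "turn": 0}, {"tx": 0, "ty": 0, "tz": -0.9, "turn": 0}, {"tx": 0, "ty": 0, "tz": -0.8, "turn": 0}, {"tx": -0.7, "ty": 0, "tz": 0, "turn": 0}, {"tx": -0.7, "ty": 0, "tz": 0, "turn": 0}, {"tx": -0.7, "ty": 0, "tz": 0, "turn": 0}, {"tx": -0.7, "ty": -0.3, "tz": 0, "turn": 0}, {"tx": -0.7, "ty": -0.3, "tz": 0, "turn": 0}, {"tx": -0.7, "ty": -0.3, "tz": 0, "turn": 0}, {"tx": -0.7, "ty": -0.3, "tz": 0, "turn": 0}, {"tx": -0.7, "ty": -0.3, "tz": 0, "turn": 0}, {"tx": 0, "ty": 0, "tz": 0, "turn": 0}, {"tx": 0, "ty": 0, "tz": 0, "turn": 0}], "claw": 58}}

```text
time_s: 11.35
tool_pos: [0.4863, 0.0801, 0.1292]
tcp_rot: [-3.141, -0.0, 2.352]
force: [0.2, 0.2, -0.3]
grip_width: 0.684
finger_force: 0.0
```

Run:
```python
from m import *
wmeasure('ring_clamp','w4.png');wmeasure('clamp_pad')
wmeasure('brass_block')
togo(.436,.096,.002,134.8)
```

```text
wrist ring_clamp 0.59 pix 304 312 rect 616.5 21.5 size 29.3 30.3 ang 29.8 
wrist ring_clamp 0.57 pix 322 6 rect 410.3 239.5 size 32.0 13.9 ang 50.8 edge
wrist clamp_pad 0.61 pix 317 17 rect 410.3 240.4 size 48.0 30.6 ang 47.1 edge
wrist brass_block 0.98 pix 226 140 rect 436.2 97.1 size 38.8 38.4 ang 70.3 
t 11.65 p [0.486  0.0811 0.1293] yaw 134.9 grip 58.1 F [ 0.1  0.7 -0.6] | tx 1.15 ty -0.63 tz 3.18 turn 0.01
```

View pics/w4.png

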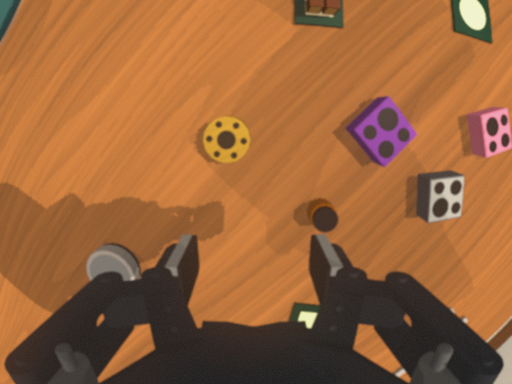

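Brass is at (226,140), with the jar at (322,214) clear of the fingers' descent. I grasp the brass.

Call:
{"method": "apply_moves", "body": {"increments": [{"tx": 0.6, "ty": -0.33, "tz": 0, "turn": 0}, {"tx": 0.57, "ty": -0.32, "tz": 0, "turn": 0}, {"tx": 0, "ty": 0, "tz": 0.6, "turn": 0}, {"tx": 0, "ty": 0, "tz": 0.7, "turn": 0}, {"tx": 0, "ty": 0, "tz": 0.7, "turn": 0}, {"tx": 0, "ty": 0, "tz": 0.6, "turn": 0}, {"tx": 0, "ty": 0, "tz": 0.4, "turn": 0}, {"tx": 0, "ty": 0, "tz": 0.2, "turn": 0}, {"tx": 0, "ty": 0, "tz": 0, "turn": 0}, {"tx": 0, "ty": 0, "tz": 0, "turn": 0}]}}

```text
time_s: 12.65
tool_pos: [0.4352, 0.0955, 0.0019]
tcp_rot: [3.141, 0.0, 2.353]
force: [0.1, -0.4, 0.5]
grip_width: 0.676
finger_force: 0.0
```

Call:
{"method": "apply_moves", "body": {"increments": [{"tx": 0, "ty": 0, "tz": 0, "turn": 0}, {"tx": 0, "ty": 0, "tz": 0, "turn": 0}, {"tx": 0, "ty": 0, "tz": 0, "turn": 0}, {"tx": 0, "ty": 0, "tz": 0, "turn": 0}, {"tx": 0, "ty": 0, "tz": 0, "turn": 0}, {"tx": 0, "ty": 0, "tz": -0.5, "turn": 0}, {"tx": 0, "ty": 0, "tz": -0.7, "turn": 0}, {"tx": 0, "ty": 0, "tz": -0.7, "turn": 0}, {"tx": 0, "ty": 0, "tz": -0.7, "turn": 0}, {"tx": 0, "ty": 0, "tz": -0.4, "turn": 0}, {"tx": 0, "ty": 0, "tz": 0, "turn": 0}], "claw": 30, "newtons": 50}}

```text
time_s: 13.75
tool_pos: [0.436, 0.0954, 0.1233]
tcp_rot: [3.139, 0.003, 2.353]
force: [0.5, 0.1, -2.4]
grip_width: 0.435
finger_force: 51.4
```

Run:
```python
from m import *
togo(.512,.393,.12,134.8)
```

```text
t 13.75 p [0.436  0.0954 0.1233] yaw 134.8 grip 37.1 F [ 0.5  0.1 -2.4] | tx 3.94 ty 6.59 tz 0.08 turn 0.00
```

Call:
{"method": "apply_moves", "body": {"increments": [{"tx": 0.3, "ty": 0.4, "tz": 0, "turn": 0}, {"tx": 0.35, "ty": 0.75, "tz": 0, "turn": 0}, {"tx": 0.35, "ty": 0.75, "tz": 0, "turn": 0}, {"tx": 0.35, "ty": 0.75, "tz": 0, "turn": 0}, {"tx": 0.35, "ty": 0.75, "tz": 0, "turn": 0}, {"tx": 0.35, "ty": 0.75, "tz": 0, "turn": 0}, {"tx": 0.35, "ty": 0.75, "tz": 0, "turn": 0}, {"tx": 0.3, "ty": 0.75, "tz": 0, "turn": 0}, {"tx": 0, "ty": 0.6, "tz": 0, "turn": 0}, {"tx": 0, "ty": 0.35, "tz": 0, "turn": 0}, {"tx": 0, "ty": 0, "tz": 0, "turn": 0}, {"tx": 0, "ty": 0, "tz": 0, "turn": 0}]}}

```text
time_s: 14.95
tool_pos: [0.5454, 0.3576, 0.1201]
tcp_rot: [-3.14, -0.0, 2.353]
force: [-0.9, -0.2, -2.3]
grip_width: 0.442
finger_force: 51.5
```

Run:
```python
from m import *
wmeasure('brass_pad')
togo(.512,.393,.0065,134.8)
```

```text
wrist brass_pad 0.61 pix 259 138 rect 514.3 394.2 size 60.5 60.1 ang 44.9 
t 15.05 p [0.5453 0.3573 0.1209] yaw 134.8 grip 37.1 F [ 0.7  0.1 -2.5] | tx 1.22 ty 0.04 tz 2.86 turn -0.00
```

Call:
{"method": "apply_moves", "body": {"increments": [{"tx": 0.6, "ty": 0.05, "tz": 0, "turn": 0}, {"tx": 0.6, "ty": 0.05, "tz": 0, "turn": 0}, {"tx": 0, "ty": 0, "tz": 0.5, "turn": 0}, {"tx": 0, "ty": 0, "tz": 0.7, "turn": 0}, {"tx": 0, "ty": 0, "tz": 0.7, "turn": 0}, {"tx": 0, "ty": 0, "tz": 0.5, "turn": 0}, {"tx": 0, "ty": 0, "tz": 0.25, "turn": 0}, {"tx": 0, "ty": 0, "tz": 0.12, "turn": 0}, {"tx": 0, "ty": 0, "tz": 0.09, "turn": 0}, {"tx": 0, "ty": 0, "tz": 0, "turn": 0}, {"tx": 0, "ty": 0, "tz": 0, "turn": 0}]}}

```text
time_s: 16.15
tool_pos: [0.5154, 0.3951, 0.0077]
tcp_rot: [3.141, 0.0, 2.353]
force: [-0.2, -0.7, -1.7]
grip_width: 0.438
finger_force: 51.5
```

Call:
{"method": "apply_moves", "body": {"increments": [{"tx": 0, "ty": 0, "tz": 0.03, "turn": 0}, {"tx": 0, "ty": 0, "tz": 0, "turn": 0}]}}

```text
time_s: 16.35
tool_pos: [0.5154, 0.3952, 0.0064]
tcp_rot: [3.14, 0.0, 2.353]
force: [-1.0, 0.6, 4.3]
grip_width: 0.44
finger_force: 52.2
```

Call:
{"method": "apply_moves", "body": {"increments": [{"tx": 0, "ty": 0, "tz": 0, "turn": 0}, {"tx": 0, "ty": 0, "tz": 0, "turn": 0}, {"tx": 0, "ty": 0, "tz": 0, "turn": 0}, {"tx": 0, "ty": 0, "tz": 0, "turn": 0}, {"tx": 0, "ty": 0, "tz": -0.5, "turn": 0}, {"tx": 0, "ty": 0, "tz": -0.8, "turn": 0}, {"tx": 0, "ty": 0, "tz": -0.9, "turn": -0.74}, {"tx": 0, "ty": 0, "tz": -0.8, "turn": -0.74}, {"tx": -0.7, "ty": -0.25, "tz": 0, "turn": 0}, {"tx": -0.7, "ty": -0.25, "tz": 0, "turn": 0}, {"tx": -0.7, "ty": -0.25, "tz": 0, "turn": 0}, {"tx": -0.7, "ty": -0.25, "tz": 0, "turn": 0}, {"tx": -0.7, "ty": -0.25, "tz": 0, "turn": 0}, {"tx": -0.7, "ty": -0.25, "tz": 0, "turn": 0}, {"tx": -0.7, "ty": -0.25, "tz": 0, "turn": 0}, {"tx": -0.7, "ty": -0.25, "tz": 0, "turn": 0}, {"tx": -0.4, "ty": 0, "tz": 0, "turn": 0}, {"tx": 0, "ty": 0, "tz": 0, "turn": 0}, {"tx": 0, "ty": 0, "tz": 0, "turn": 0}], "claw": 66}}

```text
time_s: 18.25
tool_pos: [0.6608, 0.1884, 0.1255]
tcp_rot: [-3.141, -0.0, 2.508]
force: [-0.3, 1.2, 0.6]
grip_width: 0.772
finger_force: 0.0
```

Run:
```python
from m import *
wmeasure('square_block','w5.png');wmeasure('brass_block')
togo(.625,.212,.001,143.7)
```

```text
wrist square_block 0.93 pix 176 63 rect 530.7 203.2 size 50.5 46.4 ang 0.1 
wrist square_block 0.88 pix 341 75 rect 618.8 308.0 size 51.2 46.5 ang 63.2 
wrist square_block 0.76 pix 255 146 rect 626.3 214.1 size 47.5 46.7 ang 51.8 
t 18.45 p [0.6605 0.1891 0.1258] yaw 143.8 grip 66.2 F [ 0.8 -0.3  0.7] | tx 1.05 ty -0.06 tz 3.12 turn 0.01
```

View pics/w5.png

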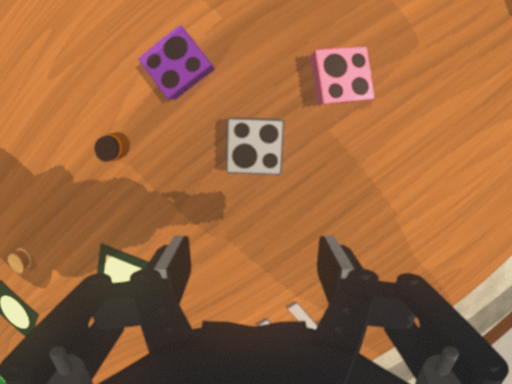

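The grey block is at (255,146), nearly square to the fingers, and its pink and purple neighbours clear the path. I grasp it with a 2° correction.

Call:
{"method": "apply_moves", "body": {"increments": [{"tx": 0, "ty": 0, "tz": 0, "turn": 0.3}, {"tx": 0.53, "ty": -0.02, "tz": 0, "turn": 0}, {"tx": 0.53, "ty": -0.01, "tz": 0, "turn": 0}, {"tx": 0, "ty": 0, "tz": 0.6, "turn": 0}, {"tx": 0, "ty": 0, "tz": 0.7, "turn": 0}, {"tx": 0, "ty": 0, "tz": 0.7, "turn": 0}, {"tx": 0, "ty": 0, "tz": 0.5, "turn": 0}, {"tx": 0, "ty": 0, "tz": 0.4, "turn": 0}, {"tx": 0, "ty": 0, "tz": 0.2, "turn": 0}, {"tx": 0, "ty": 0, "tz": 0, "turn": 0}, {"tx": 0, "ty": 0, "tz": 0, "turn": 0}]}}

```text
time_s: 19.55
tool_pos: [0.6272, 0.2138, 0.0024]
tcp_rot: [3.141, 0.001, 2.477]
force: [0.5, 0.4, 0.9]
grip_width: 0.772
finger_force: 0.0
```

Call:
{"method": "apply_moves", "body": {"increments": [{"tx": 0, "ty": 0, "tz": 0, "turn": 0}, {"tx": 0, "ty": 0, "tz": 0, "turn": 0}, {"tx": 0, "ty": 0, "tz": 0, "turn": 0}, {"tx": 0, "ty": 0, "tz": 0, "turn": 0}, {"tx": 0, "ty": 0, "tz": 0, "turn": 0}, {"tx": 0, "ty": 0, "tz": -0.5, "turn": 0}, {"tx": 0, "ty": 0, "tz": -0.7, "turn": 0}, {"tx": 0, "ty": 0, "tz": -0.7, "turn": 0}, {"tx": 0, "ty": 0, "tz": -0.7, "turn": 0}, {"tx": 0, "ty": 0, "tz": -0.4, "turn": 0}, {"tx": 0, "ty": 0, "tz": 0, "turn": 0}], "claw": 35, "newtons": 60}}

```text
time_s: 20.65
tool_pos: [0.628, 0.2137, 0.1241]
tcp_rot: [3.139, 0.002, 2.476]
force: [0.9, 0.6, -4.2]
grip_width: 0.523
finger_force: 63.4
```

Run:
```python
from m import *
togo(.6525,.006,.12,125.9)
```

```text
t 20.65 p [0.628  0.2137 0.1241] yaw 141.9 grip 44.7 F [ 0.9  0.6 -4.2] | tx -4.57 ty -2.55 tz 0.10 turn 2.67
```

Call:
{"method": "apply_moves", "body": {"increments": [{"tx": 0, "ty": 0, "tz": 0, "turn": 0.89}, {"tx": 0, "ty": 0, "tz": 0, "turn": 0.89}, {"tx": 0, "ty": 0, "tz": 0, "turn": 0.89}, {"tx": -0.4, "ty": -0.2, "tz": 0, "turn": 0}, {"tx": -0.7, "ty": -0.32, "tz": 0, "turn": 0}, {"tx": -0.7, "ty": -0.32, "tz": 0, "turn": 0}, {"tx": -0.7, "ty": -0.32, "tz": 0, "turn": 0}, {"tx": -0.7, "ty": -0.32, "tz": 0, "turn": 0}, {"tx": -0.7, "ty": -0.32, "tz": 0, "turn": 0}, {"tx": -0.7, "ty": -0.32, "tz": 0, "turn": 0}, {"tx": -0.7, "ty": -0.32, "tz": 0, "turn": 0}, {"tx": -0.35, "ty": -0.1, "tz": 0, "turn": 0}, {"tx": 0, "ty": 0, "tz": 0, "turn": 0}, {"tx": 0, "ty": 0, "tz": 0, "turn": 0}]}}

```text
time_s: 22.05
tool_pos: [0.6767, -0.029, 0.121]
tcp_rot: [-3.141, -0.001, 2.197]
force: [0.6, 1.3, -4.4]
grip_width: 0.525
finger_force: 63.3
```

Run:
```python
from m import *
wmeasure('square_pad')
togo(.6525,.006,.0065,125.9)
```

```text
wrist square_pad 0.85 pix 261 142 rect 655.1 9.8 size 66.2 66.7 ang 34.2 
t 22.15 p [ 0.6767 -0.0282  0.1214] yaw 125.9 grip 44.7 F [-0.5  0.3 -4. ] | tx 1.05 ty 0.01 tz 2.87 turn 0.01
```

Call:
{"method": "apply_moves", "body": {"increments": [{"tx": 0, "ty": 0, "tz": 0, "turn": 0.28}, {"tx": 0.55, "ty": 0.05, "tz": 0, "turn": 0}, {"tx": 0.54, "ty": 0.04, "tz": 0, "turn": 0}, {"tx": 0, "ty": 0, "tz": 0.5, "turn": 0}, {"tx": 0, "ty": 0, "tz": 0.7, "turn": 0}, {"tx": 0, "ty": 0, "tz": 0.7, "turn": 0}, {"tx": 0, "ty": 0, "tz": 0.5, "turn": 0}, {"tx": 0, "ty": 0, "tz": 0.25, "turn": 0}, {"tx": 0, "ty": 0, "tz": 0.12, "turn": 0}, {"tx": 0, "ty": 0, "tz": 0.1, "turn": 0}, {"tx": 0, "ty": 0, "tz": 0, "turn": 0}, {"tx": 0, "ty": 0, "tz": 0, "turn": 0}]}}

```text
time_s: 23.35
tool_pos: [0.656, 0.0089, 0.0076]
tcp_rot: [3.141, 0.001, 2.167]
force: [-1.0, 0.2, -5.2]
grip_width: 0.523
finger_force: 63.3
```

Call:
{"method": "apply_moves", "body": {"increments": [{"tx": 0, "ty": 0, "tz": 0.03, "turn": 0}, {"tx": 0, "ty": 0, "tz": 0, "turn": 0}]}}

```text
time_s: 23.55
tool_pos: [0.6561, 0.0089, 0.0069]
tcp_rot: [3.14, 0.001, 2.168]
force: [-1.9, 0.5, 5.0]
grip_width: 0.524
finger_force: 64.4
```

Call:
{"method": "apply_moves", "body": {"increments": [{"tx": 0, "ty": 0, "tz": 0, "turn": 0}, {"tx": 0, "ty": 0, "tz": 0, "turn": 0}, {"tx": 0, "ty": 0, "tz": 0, "turn": 0}, {"tx": 0, "ty": 0, "tz": 0, "turn": 0}, {"tx": 0, "ty": 0, "tz": 0, "turn": 0}, {"tx": 0, "ty": 0, "tz": -0.5, "turn": 0}, {"tx": 0, "ty": 0, "tz": -0.8, "turn": 0}, {"tx": 0, "ty": 0, "tz": -0.9, "turn": 0}, {"tx": 0, "ty": 0, "tz": -0.8, "turn": 0}, {"tx": -0.1, "ty": -0.75, "tz": 0, "turn": 0}, {"tx": -0.1, "ty": -0.75, "tz": 0, "turn": 0}, {"tx": 0, "ty": -0.75, "tz": 0, "turn": 0}, {"tx": 0, "ty": -0.75, "tz": 0, "turn": 0}, {"tx": 0, "ty": -0.75, "tz": 0, "turn": 0}, {"tx": 0, "ty": -0.75, "tz": 0, "turn": 0}, {"tx": 0, "ty": -0.75, "tz": 0, "turn": 0}, {"tx": 0, "ty": -0.75, "tz": 0, "turn": 0}, {"tx": 0, "ty": 0, "tz": 0, "turn": 0}, {"tx": 0, "ty": 0, "tz": 0, "turn": 0}], "claw": 80}}

```text
time_s: 25.45
tool_pos: [0.4616, -0.1328, 0.126]
tcp_rot: [3.141, 0.001, 2.166]
force: [0.7, -0.3, 1.0]
grip_width: 0.935
finger_force: 0.0
```

Run:
```python
from m import *
wmeasure('round_block','w6.png')
togo(.437,-.096,.0,124.2)
```

```text
wrist round_block 0.83 pix 260 141 rect 439.5 -92.9 size 58.9 58.9 ang 73.8 
t 25.55 p [ 0.4622 -0.1324  0.1258] yaw 124.2 grip 80.0 F [ 0.1 -1.   0.1] | tx 1.11 ty -0.01 tz 3.14 turn 0.00
```

View pics/w6.png

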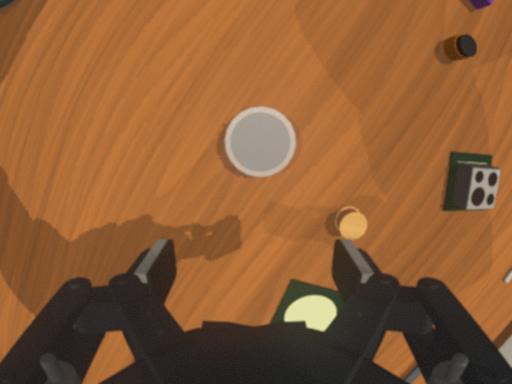

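The round block is at (260,141), and the spool at (350,222) is well clear. The square block already covers its pad at (470,185). I grasp the round block.

Call:
{"method": "apply_moves", "body": {"increments": [{"tx": 0.57, "ty": 0.04, "tz": 0, "turn": 0}, {"tx": 0.57, "ty": 0.04, "tz": 0, "turn": 0}, {"tx": 0, "ty": 0, "tz": 0.6, "turn": 0}, {"tx": 0, "ty": 0, "tz": 0.7, "turn": 0}, {"tx": 0, "ty": 0, "tz": 0.7, "turn": 0}, {"tx": 0, "ty": 0, "tz": 0.5, "turn": 0}, {"tx": 0, "ty": 0, "tz": 0.4, "turn": 0}, {"tx": 0, "ty": 0, "tz": 0.22, "turn": 0}, {"tx": 0, "ty": 0, "tz": 0, "turn": 0}, {"tx": 0, "ty": 0, "tz": 0, "turn": 0}]}}

```text
time_s: 26.55
tool_pos: [0.4391, -0.0929, 0.0012]
tcp_rot: [3.141, 0.0, 2.168]
force: [0.2, 0.4, 0.5]
grip_width: 0.936
finger_force: 0.0
```

Call:
{"method": "apply_moves", "body": {"increments": [{"tx": 0, "ty": 0, "tz": 0, "turn": 0}, {"tx": 0, "ty": 0, "tz": 0, "turn": 0}, {"tx": 0, "ty": 0, "tz": 0, "turn": 0}, {"tx": 0, "ty": 0, "tz": 0, "turn": 0}, {"tx": 0, "ty": 0, "tz": 0, "turn": 0}, {"tx": 0, "ty": 0, "tz": -0.5, "turn": 0}, {"tx": 0, "ty": 0, "tz": -0.7, "turn": 0}, {"tx": 0, "ty": 0, "tz": -0.7, "turn": 0}, {"tx": 0, "ty": 0, "tz": -0.7, "turn": 0}, {"tx": 0, "ty": 0, "tz": -0.4, "turn": 0}, {"tx": 0, "ty": 0, "tz": 0, "turn": 0}], "claw": 48, "newtons": 70}}

```text
time_s: 27.65
tool_pos: [0.4395, -0.0934, 0.1228]
tcp_rot: [3.14, 0.003, 2.168]
force: [1.0, -0.3, -5.6]
grip_width: 0.66
finger_force: 78.0
```

Run:
```python
from m import *
togo(.598,-.219,.12,124.2)
```

```text
t 27.65 p [ 0.4395 -0.0934  0.1228] yaw 124.2 grip 56.4 F [ 1.  -0.3 -5.6] | tx -4.82 ty 1.51 tz 0.07 turn -0.00
```

Hover short of the pad by about 1.1 in tx.

Call:
{"method": "apply_moves", "body": {"increments": [{"tx": -0.4, "ty": 0.15, "tz": 0, "turn": 0}, {"tx": -0.75, "ty": 0.2, "tz": 0, "turn": 0}, {"tx": -0.75, "ty": 0.2, "tz": 0, "turn": 0}, {"tx": -0.75, "ty": 0.2, "tz": 0, "turn": 0}, {"tx": -0.75, "ty": 0.2, "tz": 0, "turn": 0}, {"tx": -0.75, "ty": 0.2, "tz": 0, "turn": 0}, {"tx": -0.75, "ty": 0.2, "tz": 0, "turn": 0}, {"tx": -0.75, "ty": 0.15, "tz": 0, "turn": 0}, {"tx": -0.35, "ty": 0, "tz": 0, "turn": 0}, {"tx": 0, "ty": 0, "tz": 0, "turn": 0}, {"tx": 0, "ty": 0, "tz": 0, "turn": 0}]}}

```text
time_s: 28.75
tool_pos: [0.6224, -0.2574, 0.1195]
tcp_rot: [-3.141, -0.002, 2.167]
force: [-0.9, -0.2, -3.8]
grip_width: 0.662
finger_force: 78.0
```

Run:
```python
from m import *
wmeasure('round_pad','w7.png')
togo(.598,-.219,.0055,124.2)
```

```text
wrist round_pad 0.61 pix 255 140 rect 596.7 -219.9 size 80.6 81.9 ang 14.9 
t 28.85 p [ 0.6224 -0.257   0.1204] yaw 124.2 grip 56.6 F [-0.2 -0.4 -3.9] | tx 1.13 ty 0.03 tz 2.87 turn 0.00
```

View pics/w7.png

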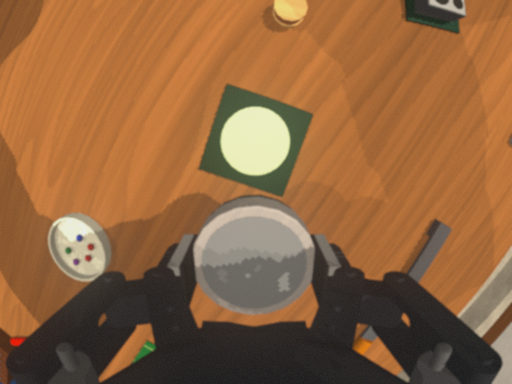

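The round block is held centrally at (254,255), with its pad straight ahead at (255,140). I place it.

Call:
{"method": "apply_moves", "body": {"increments": [{"tx": 0.57, "ty": 0, "tz": 0, "turn": 0}, {"tx": 0.56, "ty": 0, "tz": 0, "turn": 0}, {"tx": 0, "ty": 0, "tz": 0.5, "turn": 0}, {"tx": 0, "ty": 0, "tz": 0.7, "turn": 0}, {"tx": 0, "ty": 0, "tz": 0.7, "turn": 0}, {"tx": 0, "ty": 0, "tz": 0.5, "turn": 0}, {"tx": 0, "ty": 0, "tz": 0.25, "turn": 0}, {"tx": 0, "ty": 0, "tz": 0.12, "turn": 0}, {"tx": 0, "ty": 0, "tz": 0.1, "turn": 0}, {"tx": 0, "ty": 0, "tz": 0.02, "turn": 0}, {"tx": 0, "ty": 0, "tz": 0, "turn": 0}, {"tx": 0, "ty": 0, "tz": 0, "turn": 0}]}}

```text
time_s: 30.05
tool_pos: [0.5981, -0.2205, 0.0062]
tcp_rot: [3.141, 0.001, 2.168]
force: [-2.4, 1.8, 6.1]
grip_width: 0.657
finger_force: 78.7
```

Touching down. I release, lift and back off so the top camera sees everything.

Call:
{"method": "apply_moves", "body": {"increments": [{"tx": 0, "ty": 0, "tz": 0, "turn": 0}, {"tx": 0, "ty": 0, "tz": 0, "turn": 0}, {"tx": 0, "ty": 0, "tz": 0, "turn": 0}, {"tx": 0, "ty": 0, "tz": 0, "turn": 0}, {"tx": 0, "ty": 0, "tz": 0, "turn": 0}, {"tx": 0, "ty": 0, "tz": -0.5, "turn": 0}, {"tx": 0, "ty": 0, "tz": -0.8, "turn": 0}, {"tx": 0, "ty": 0, "tz": -0.9, "turn": 0}, {"tx": 0, "ty": 0, "tz": -0.9, "turn": 0}, {"tx": -0.6, "ty": -0.6, "tz": -0.3, "turn": 0}, {"tx": -0.6, "ty": -0.6, "tz": -0.3, "turn": 0}, {"tx": -0.6, "ty": -0.6, "tz": 0, "turn": 0}, {"tx": -0.6, "ty": -0.6, "tz": 0, "turn": 0}, {"tx": -0.6, "ty": -0.6, "tz": 0, "turn": 0}, {"tx": -0.6, "ty": -0.6, "tz": 0, "turn": 0}, {"tx": -0.6, "ty": -0.6, "tz": 0, "turn": 0}, {"tx": -0.6, "ty": -0.6, "tz": 0, "turn": 0}, {"tx": -0.6, "ty": -0.6, "tz": 0, "turn": 0}, {"tx": 0, "ty": 0, "tz": 0, "turn": 0}, {"tx": 0, "ty": 0, "tz": 0, "turn": 0}], "claw": 80}}

```text
time_s: 32.05
tool_pos: [0.54, -0.5209, 0.1527]
tcp_rot: [3.142, -0.001, 2.167]
force: [0.3, 0.2, 0.6]
grip_width: 0.935
finger_force: 0.0
```

Run:
```python
from m import *
im=snap('top')
cv2.imwrite('pics/end.png',cv2.cvtColor(cv2.resize(im[110:270,95:415],None,fx=2.5,fy=2.5,interpolation=cv2.INTER_CUBIC),cv2.COLOR_RGB2BGR))
measure(['round_block','brass_block','square_block','ring_clamp','dish'])
print(sense()['tool_pos'],sense()['time_s'])
```

```text
round_block 0.73 pix 324.7 159.0 mean [ 0.5978 -0.2228] rect 598 -222 size 56 59 ang 0.6
round_block 0.72 pix 387.5 191.7 mean [ 0.499  -0.4157] rect 500 -416 size 77 77 ang 89.5
brass_block 0.72 pix 121.9 183.7 mean [0.5149 0.3952] rect 515 394 size 39 36 ang 46.3
square_block 0.79 pix 249.8 139.1 mean [0.6563 0.0079] rect 656 8 size 47 46 ang 34.1
square_block 0.77 pix 185.3 179.5 mean [0.5297 0.203 ] rect 531 202 size 49 52 ang 1.1
square_block 0.51 pix 150.7 149.5 mean [0.6205 0.3105] rect 621 310 size 52 46 ang 62.6
ring_clamp 0.65 pix 157.6 232.5 mean [0.368  0.2837] rect 369 283 size 30 125 ang 45.9
dish 0.74 pix 387.6 192.2 mean [ 0.4978 -0.4168] rect 498 -417 size 74 75 ang 26.4
[ 0.54079042 -0.5196822   0.15362796] 32.35
```

View pics/end.png

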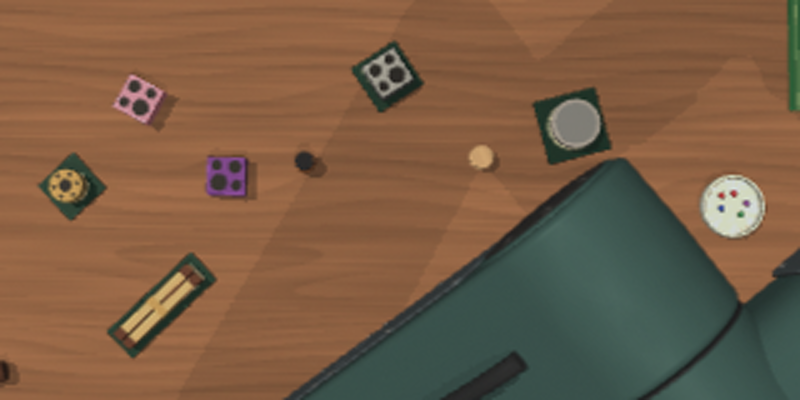

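All four tools sit on their pads: round (575,124), square (387,73), brass (66,186) and clamp (162,305). The measured offsets are 4 mm or less, and the dish hasn't moved.

```bash
python3 -c "
from cell import workorder
print(workorder.close_job())"
```

```text
the job is handed in; nothing more can be done
None
```

The job is handed in after about 32 s of the 99 s limit: all four tools are released on their matching pads, within about 4 mm and 2° by the final camera check, and the dish has not moved; no verdict was returned.

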